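# Snap the washed overspray baffle back into the spray extractor

### The job

Take the washed overspray baffle (the panel made of upright slats, with a finger lip on its face) out of the drain rack and put it back in the bench extractor: its lower edge down in the channel, finger lip outward, then press its top back until both spring clips have snapped over its front and it sits flat on the gasket. Press gently, only as hard as the clips need, so that its light frame is not bent, and leave the plain blanking plate standing in the rack.

Things in the scene. Friction and masses are not known exactly. Their poses are not given: they have to be found in the camera images.
- baffle_mid (a point): Centre of the overspray baffle: aluminium panel 150 wide (y) x 160 high (z up, top edge at +80 mm) x 12 mm thick (x; front is the -x face), 0.25-0.45 kg, filled with upright slats. On the front a finger lip 50 mm wide stands 12 mm proud, 19 to 32 mm above the centre; above it the face is flat. Stands upright in one slot of the drain rack.
- blank_mid (a point): Centre of the blanking plate: same outline (150 x 160 x 12 mm) and axes, but a plain closed sheet with a round knob standing 16 mm proud on its front. It stands in the rack's other slot and stays there.
- drain_rack: Wooden drain rack 190 (x) x 118 (y) mm, fixed. Origin on the table at its middle. Panels stand on rails 20 mm above the table in slots at x = -45 and +45 mm, between dowels reaching 90 mm above the table, with 1.5 mm play to each side; panel fronts face the rack's -x. Which panel is in which slot varies.
- filter_frame: Filter seat of the bench extractor, a face reclining 18 deg. Origin on the gasket plane, at the middle of the channel's floor, 32 mm above the table; x points into the machine square to the face, z up the face, y left along the channel. Seated, the baffle's centre is at x = -6, y = 0, z = 80 mm and its axes are parallel to these. The whole machine ends 212 mm above the table.
- channel_mid (a point): Middle of the channel's floor at half its width, axes as filter_frame. Channel 15.5 mm wide in x, closed behind by the gasket face; front lip 6 mm high, then a lead-in flared 8 mm outward up to 17 mm height. Flared end guides leave 4 mm each side of the panel. Tipped 13 to 17 deg outward from the face (1 to 5 deg back from upright) the panel's lower edge drops in.
- nose_left (a point): Tip of the left clip's nose, half-way up its 24 mm height, 134 mm up the face. Noses reach 7 mm in front of the panel's side edges and stop a panel lowered flat along the face. A panel let go in the channel falls back and leans on the noses' ramps, about 12 deg off the face. Pushed square to the face on its top rail (10 to 20 N) it forces both clips aside until they snap.
- nose_right (a point): The same point of the right clip's nose (at y < 0 of the seat).
- clip_left (a joint): Leaf-spring clip at y > 0 of the filter seat: 0 = shut, 0.1 to 0.13 rad = pushed aside by a panel's edge; springs back.
- clip_right (a joint): Leaf-spring clip at y < 0 of the filter seat; same values.
- lip_edge (a point): Middle of the outer face of the baffle's finger lip, 18 mm in front of the panel's mid-plane; on the seated baffle it faces the robot.

How it is judged:
At the end, for the whole second after the job is handed in: The baffle is in the filter seat, finger lip outward: centre within 3 mm of the seated place along x, 5 mm in y and z, parallel to the face within 2.5 deg, at rest, both clips shut (under 0.04 rad) in front of it; the blanking plate stands in its slot (x of baffle_mid in the frame of filter_frame between -0.009 and -0.003 m and y of baffle_mid in the frame of filter_frame between -0.005 and 0.005 m and z of baffle_mid in the frame of filter_frame between 0.075 and 0.085 m and angle between the z axis of baffle_mid and the z axis of filter_frame, either way round below 0.045 rad and angle between the x axis of baffle_mid and the x axis of filter_frame, either way round below 0.045 rad and value of joint each of clip_left, clip_right below 0.04 rad and linear speed of baffle below 0.01 m/s and distance of blank_mid from where it was at the start of the episode below 0.02 m and x of lip_edge in the frame of filter_frame below -0.012 m); the robot touches nothing.
It fails at once if the blanking plate is lifted, knocked over or shifted (distance of blank_mid from where it was at the start of the episode above 0.03 m).
It fails at once if the baffle is forced against its seat hard enough to bend it (over 60 N) (contact force between baffle and filter_frame above 60 N).
It also fails if it takes over 51 s, if anything falls off the work surface, if the arm or the gripper's body presses on something with over 40 N, if the wrist force passes 120 N, or if a joint passes its speed limit or range.

### The arm

A 7-joint arm with a two-finger parallel gripper is mounted at the origin on a cart in front of the work surface, level with it; the furniture and walls round the work are solid. World frame = base frame: x ahead of the robot, y to its left, z up, the work surface at z = 0. Lengths are in m, angles in rad, forces in N, time in s.
With the tool pointing down it reaches from about 0.35 to 0.9 m from the base axis. Payload 8.1 kg.
Tool frame: the origin (TCP) lies between the finger pads; the fingertips stand 17 mm ahead of it and the grasp point (between the pads) lies 2 mm behind it; z points along the fingers, y is the direction in which the jaws open and shut (so a half turn about z gives the same grasp; the last joint's range is limited). The gripper opens to 92 mm and grips with 3 to 60 N. Pads are 19 mm wide; open, the fingers measure 130 mm over their backs; the gripper's body (75 mm by 190 mm) begins 47 mm behind the grasp point.
Start: joints at [-1.221, 0.434, 0.025, 1.573, -0.012, 1.134, -0.075], TCP at [0.273, 0.562, 0.244] pointing down, gripper open.
Joint ranges: [-2.62, 2.62], [-0.44, 2.09], [-1.27, 1.32], [0.08, 2.57], [-1.32, 4.46], [0.12, 2], [-2.74, 2.74]. Speed limits (rad/s): [2.22, 2.22, 3.01, 3.01, 3.14, 3.14, 3.14].

### API

Orientations are given as a rotation vector (axis times angle).
In Python, from cell import arm gives the robot as it stands. The module is installed in compiled form; this text tells all that it offers.
- The arm moves only by the shell command python3 -m crank 'ROWS' [FORCE]. ROWS is JSON, a list of rows, each a list of 5 numbers: the opening, from 0 (shut) to 1 (fully open), then the shift along the world's x, y, z normalised to -1 to 1, where 1 is 40 cm, then the turn about the world's z normalised to -1 to 1, where 1 is 60 degrees. In form: [[fingers, tx, ty, tz, twist], ...]. A call has exactly 8 rows; each row shifts and turns the commanded pose from where the row before left it; what a row does not reach is not made up. A row lasts 1/12 s, in which the tool goes at most 41.7 mm and 7.16 degrees, less where a joint would pass 70% of its speed; a pose out of reach is approached as far as the arm can. A call with a number of a shift or a turn outside -1 to 1 is refused whole. A call with a gripper value outside its range is refused whole. The fingers move at their own pace and stop on an object; FORCE is the grip in N (left out, the last holds). Time passes only in rows, so rows that do not move let the fingers close, or fill a call up. It gives the time, the measured TCP pose, the force and the opening at its end, in the units of the state.
- arm.observe(): the state, without advancing time (a new reading comes with each control period).
- arm.get_image(name): name is "scene" or "top" or "wrist"; returns the picture (400x640x3 uint8, red, green, blue); there is no depth.
- arm.get_calibration(name): a dict with "intrinsics" (3x3 intrinsics, pixels), "extrinsics" (4x4, takes a point from camera to world coordinates). Camera axes: x right, y down, z forward; pixel columns grow to the right and rows downward; lengths in m; the calibration is good to about 2 mm. A picture is of the moment at which its call begins: read the wrist's pose just before it. get_calibration takes no time and is no camera call; for the wrist camera it gives the pose at the moment of the call.
- arm.sign_off(): hands the job in, once; it reports no verdict.
The state is a dict: "clock": time; "joints": joint angles; "dq": joint speeds; "joint_efforts": joint torques, N m; "position": TCP position; "ee_rot": TCP orientation; "force": force on the tool from outside, world axes, zero at the start; "ft_torque": the same for the moment, N m; "width": opening from 0.0 (shut) to 1.0 (fully open).
Only numpy, scipy, OpenCV 4.12 (cv2) and the standard library are available. Lean on these libraries where they do the work, as an engineer would, in place of code of your own. Each camera call takes 0.05 s, during which the arm holds its last target.

## Working session

There is one attempt and no reset: what is moved stays moved. The work goes in short steps, Python scripts to look and compute and a shell command to move; the robot and the scene stay as the last step left them, time stands still between calls to the robot, and variables do not carry over. Pictures are saved under pics/ and viewed, and the job is handed in when it is done.

```bash
mkdir -p pics; python3 - <<'E'
from cell import arm
import cv2
print(arm.observe())
for n in ("scene","top","wrist"):
    c=arm.get_calibration(n); print(n,c)
    im=arm.get_image(n); cv2.imwrite(f"pics/{n}0.png",im[:,:,::-1])
E
```

```text
{'clock': 0.0, 'joints': array([-1.22059631,  0.43521404,  0.02493748,  1.57406339, -0.01159643,
        1.13402258, -0.07512698]), 'dq': array([ 0.00046559,  0.00063941,  0.00206024,  0.00099041, -0.00044039,
       -0.00026724, -0.00126341]), 'joint_efforts': array([-6.67128552e-05, -6.67845440e+01,  9.84774716e-01, -3.14468157e+01,
       -6.08104491e-02,  4.28172550e-02,  1.59838828e-04]), 'position': array([0.27325055, 0.56157127, 0.24296314]), 'ee_rot': array([-7.05241773e-01, -3.06118152e+00,  2.42931925e-03]), 'force': array([0.10351478, 0.30333365, 0.43597471]), 'ft_torque': array([0.01890157, 0.01262775, 0.04863018]), 'width': 0.9996255628833596}
scene {'intrinsics': array([[464.66527461,   0.        , 315.36319663],
       [  0.        , 464.66527461, 193.95971831],
       [  0.        ,   0.        ,   1.        ]]), 'extrinsics': array([[ 0.70140227, -0.52654649,  0.48039947,  0.0177001 ],
       [-0.71265331, -0.506105  ,  0.48578081, -0.40513961],
       [-0.0126536 , -0.68308604, -0.73022829,  0.86894623],
       [ 0.        ,  0.        ,  0.        ,  1.        ]])}
[... 170 characters left out ...]
]]), 'extrinsics': array([[ 0.01523695, -0.99622914,  0.08541277,  0.3884543 ],
       [-0.99977904, -0.01394247,  0.01573171,  0.06692254],
       [-0.01448152, -0.0856336 , -0.99622145,  1.44014812],
       [ 0.        ,  0.        ,  0.        ,  1.        ]])}
wrist {'intrinsics': array([[297.24929592,   0.        , 313.46012016],
       [  0.        , 297.24929592, 198.04309948],
       [  0.        ,   0.        ,   1.        ]]), 'extrinsics': array([[ 0.4367179 ,  0.86974258,  0.2298376 ,  0.2117219 ],
       [ 0.89959719, -0.42178548, -0.11323388,  0.59203846],
       [-0.00154216,  0.25621252, -0.96661924,  0.38431672],
       [ 0.        ,  0.        ,  0.        ,  1.        ]])}
```

View pics/scene0.png

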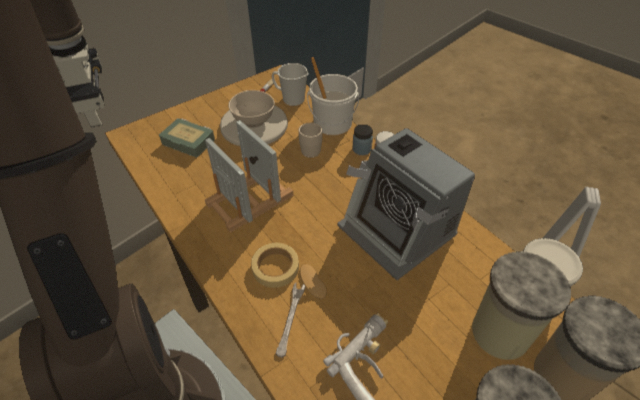

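View pics/top0.png

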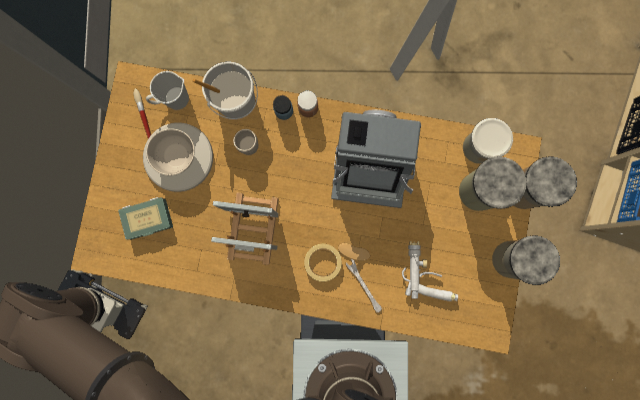

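View pics/wrist0.png

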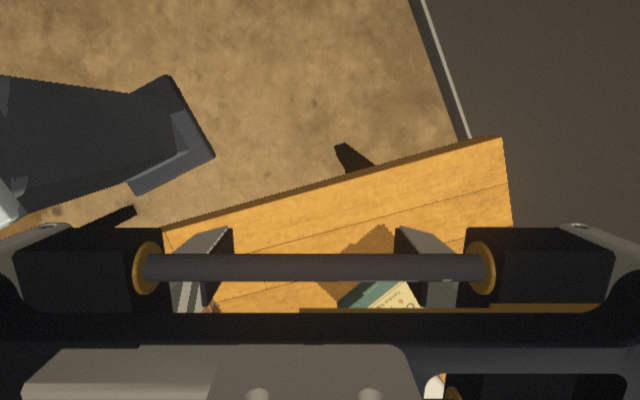

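```bash
python3 - <<'E'
import cv2
a=cv2.imread("pics/scene0.png"); cv2.imwrite("pics/z1.png",cv2.resize(a[110:235,190:310],None,fx=5,fy=5,interpolation=cv2.INTER_CUBIC)[:600])
cv2.imwrite("pics/z1b.png",cv2.resize(a[115:285,330:485],None,fx=3.5,fy=3.5,interpolation=cv2.INTER_CUBIC))
a=cv2.imread("pics/top0.png"); cv2.imwrite("pics/z2.png",cv2.resize(a[180:275,200:290],None,fx=6,fy=6,interpolation=cv2.INTER_CUBIC))
cv2.imwrite("pics/z3.png",cv2.resize(a[100:215,320:430],None,fx=5,fy=5,interpolation=cv2.INTER_CUBIC))
E
```

```text
(no output)
```

View pics/z1.png

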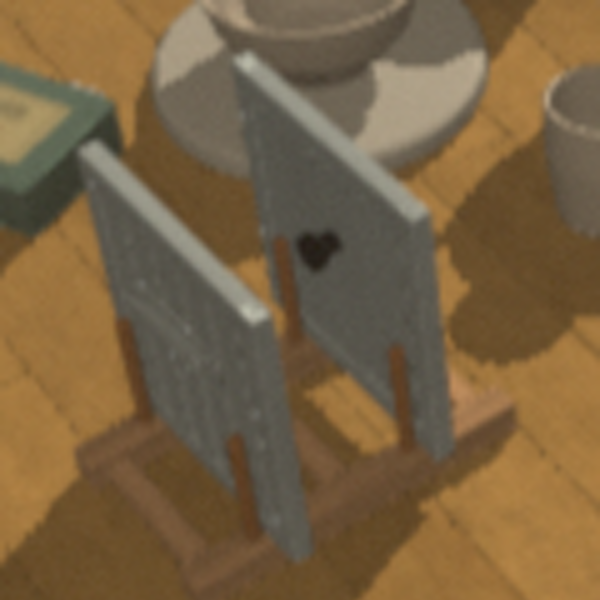

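View pics/z2.png

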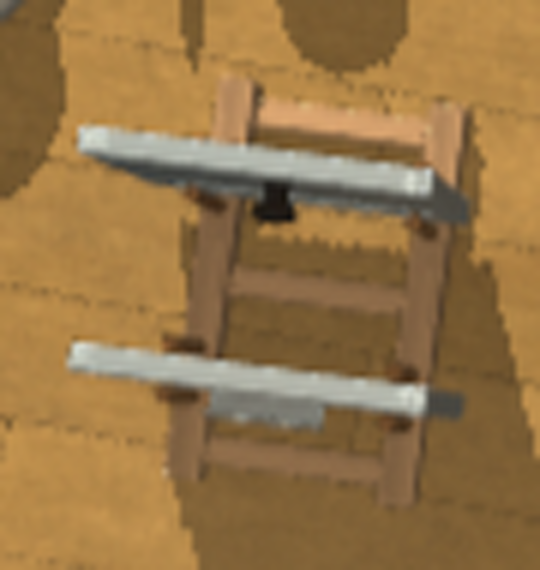

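View pics/z3.png

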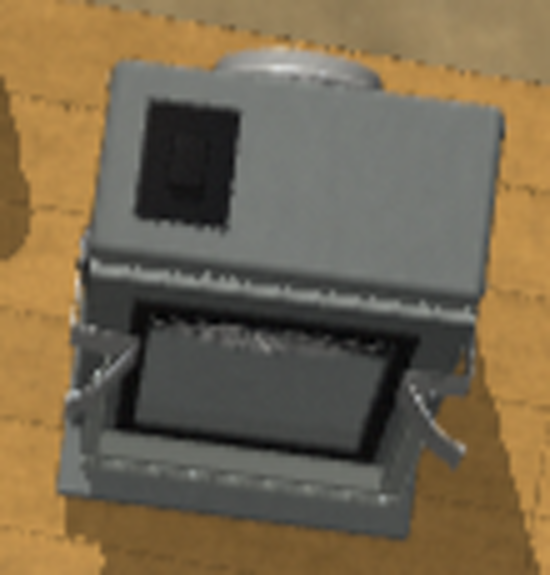

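View pics/z1b.png

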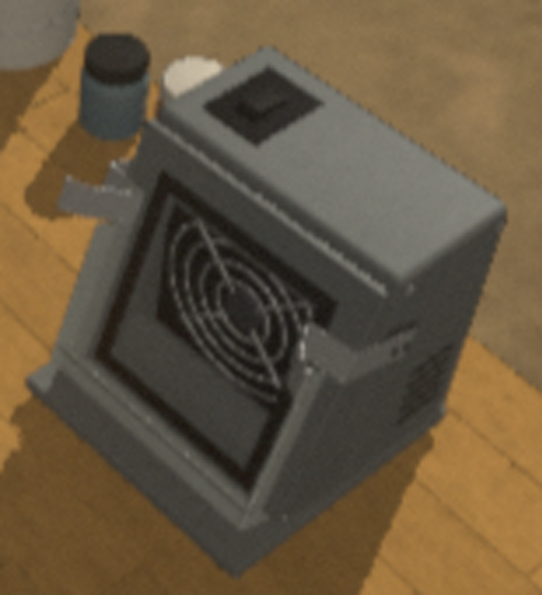

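```bash
cat > h.py <<'E'
import numpy as np
from cell import arm
from scipy.spatial.transform import Rotation as R
def ray(n,p,c=None):
    c=c or arm.get_calibration(n); K=c["intrinsics"];E=c["extrinsics"]
    d=E[:3,:3]@np.linalg.solve(K,[p[0],p[1],1.]); return E[:3,3],d/np.linalg.norm(d)
def onz(n,p,z,c=None):
    o,d=ray(n,p,c); return o+d*(z-o[2])/d[2]
def tri(n1,p1,n2,p2,c1=None,c2=None):
    o1,d1=ray(n1,p1,c1);o2,d2=ray(n2,p2,c2)
    s=np.linalg.lstsq(np.c_[d1,-d2],o2-o1,rcond=None)[0]
    a=o1+s[0]*d1;b=o2+s[1]*d2
    return (a+b)/2,np.linalg.norm(a-b)
def proj(n,P,c=None):
    c=c or arm.get_calibration(n);E=c["extrinsics"]
    q=c["intrinsics"]@(E[:3,:3].T@(np.array(P)-E[:3,3])); return q[:2]/q[2]
E
python3 - <<'E'
from h import *
import cv2
np.set_printoptions(precision=4,suppress=True)
z2=lambda x,y:((x+.5)/6-.5+200,(y+.5)/6-.5+180)
print("baffle top corners z=.18")
for p in [(72,345),(75,368),(425,388),(425,415)]: print(onz("top",z2(*p),.18))
print("blank")
for p in [(80,130),(82,152),(432,170),(432,194)]: print(onz("top",z2(*p),.18))
# scene corners (z1 scale5 offset 190,110)
z1=lambda x,y:((x+.5)/5-.5+190,(y+.5)/5-.5+110)
print("tri L,R", tri("top",z2(75,368),"scene",z1(84,150)), tri("top",z2(425,415),"scene",z1(247,322)))
print("lipmid",onz("top",z2(265,418),.132))
z3=lambda x,y:((x+.5)/5-.5+320,(y+.5)/5-.5+100)
zb=lambda x,y:((x+.5)/3.5-.5+330,(y+.5)/3.5-.5+115)
print("leadin edge",onz("top",z3(90,463),.0554),onz("top",z3(378,490),.0554))
print("mach top front", tri("top",z3(90,262),"scene",zb(147,122)),tri("top",z3(475,303),"scene",zb(405,285)))
r=R.from_rotvec(arm.observe()["ee_rot"]).as_matrix();print(r)
E
```

```text
baffle top corners z=.18
[0.4248 0.3564 0.18  ]
[0.4153 0.3548 0.18  ]
[0.4092 0.2097 0.18  ]
[0.3981 0.2094 0.18  ]
blank
[0.5142 0.356  0.18  ]
[0.505  0.3549 0.18  ]
[0.4995 0.2089 0.18  ]
[0.4895 0.2087 0.18  ]
tri L,R (array([0.4172, 0.3533, 0.1808]), np.float64(0.00462556613367719)) (array([0.3984, 0.209 , 0.1822]), np.float64(0.0008185614778335014))
lipmid [0.3962 0.2835 0.132 ]
leadin edge [0.5562 0.043  0.0554] [ 0.5435 -0.1145  0.0554]
mach top front (array([0.6392, 0.0468, 0.1964]), np.float64(0.0003419209601005602)) (array([ 0.6225, -0.1458,  0.204 ]), np.float64(0.008764584939578081))
[[-0.8992  0.4376 -0.0004]
 [ 0.4376  0.8992 -0.0011]
 [-0.0001 -0.0012 -1.    ]]
```

```bash
python3 - <<'E'
import cv2,numpy as np
def z(n,x0,y0,w,h,s,o):
    a=cv2.imread(n)[y0:y0+h,x0:x0+w]
    b=cv2.resize(a,None,fx=s,fy=s,interpolation=cv2.INTER_CUBIC)
    b=np.clip(b.astype(float)*1.6,0,255).astype('uint8')
    for i in range(0,w,5):
        cv2.line(b,(i*s,0),(i*s,8 if i%10 else 16),(0,255,255),1)
        if i%10==0: cv2.putText(b,str(x0+i),(i*s+2,26),0,.4,(0,255,255),1)
    for i in range(0,h,5):
        cv2.line(b,(0,i*s),(8 if i%10 else 16,i*s),(0,255,255),1)
        if i%10==0: cv2.putText(b,str(y0+i),(2,i*s-2),0,.4,(0,255,255),1)
    cv2.imwrite(o,b)
z("pics/top0.png",328,150,90,60,8,"pics/m1.png")
z("pics/scene0.png",335,160,100,75,8,"pics/m2.png")
E
```

```text
(no output)
```

View pics/m1.png

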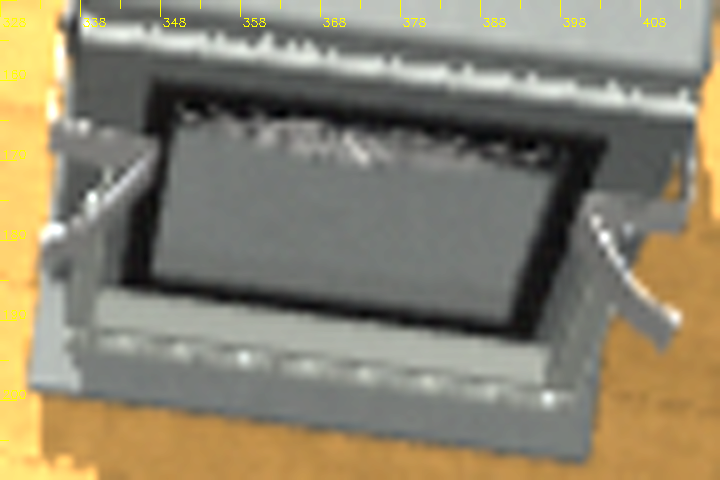

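View pics/m2.png

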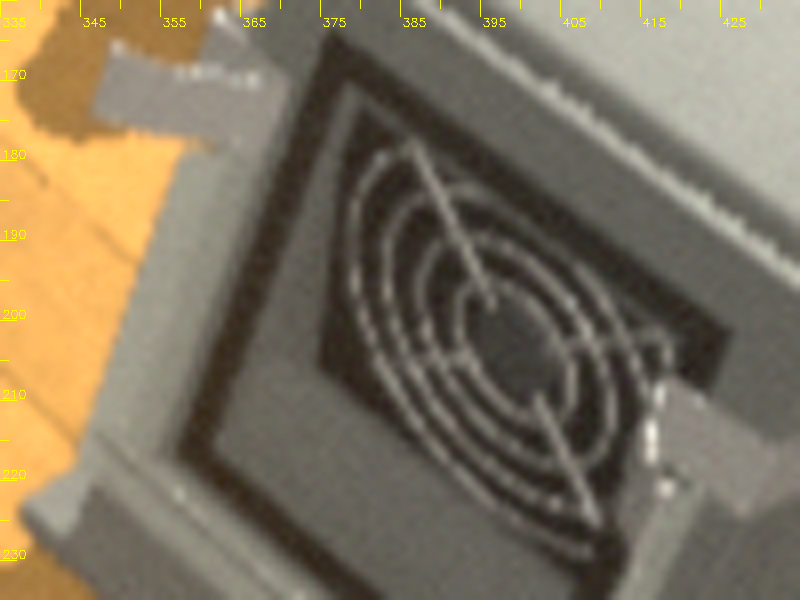

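```bash
python3 - <<'E'
from h import *
np.set_printoptions(precision=4,suppress=True)
a=lambda x,y:(328+(x+.5)/8-.5,150+(y+.5)/8-.5)
def pair(nm,l,r,z,off):
    L=onz("top",a(*l),z);Rr=onz("top",a(*r),z);m=(L+Rr)/2;d=L-Rr
    psi=np.arctan2(-d[0],d[1]);u=np.array([np.cos(psi),np.sin(psi)])
    print(nm,L,Rr,"w",np.linalg.norm(d),"psi",np.degrees(psi),"origin",m[:2]-off*u)
pair("nose",(156,152),(588,200),.1749,.0328)
pair("leadin",(75,342),(565,400),.0554,-.0171)
pair("lip bottom/gasket bottom",(122,283),(540,335),.045,-.0)
pair("base front",(35,388),(590,458),.03,0)
for x in [(75,342),(565,400)]: print(a(*x))
E
```

```text
nose [0.6018 0.022  0.1749] [ 0.5884 -0.1133  0.1749] w 0.13600805437325894 psi -5.679651796999628 origin [ 0.5625 -0.0424]
leadin [0.5559 0.0448 0.0554] [ 0.5382 -0.1226  0.0554] w 0.16833791231895107 psi -6.025342175353361 origin [ 0.5641 -0.0407]
lip bottom/gasket bottom [0.5779 0.0286 0.045 ] [ 0.5617 -0.1154  0.045 ] w 0.14496283265377982 psi -6.391406696223297 origin [ 0.5698 -0.0434]
base front [0.5426 0.0581 0.03  ] [ 0.5208 -0.1348  0.03  ] w 0.19413427222734936 psi -6.448332243670744 origin [ 0.5317 -0.0384]
(336.9375, 192.3125)
(398.1875, 199.5625)
```

```bash
python3 -m crank '[[0.45,0.04,-0.085,0,-0.115],[0.45,0.04,-0.085,0,-0.115],[0.45,0.04,-0.085,0,-0.115],[0.45,0.04,-0.085,0,-0.115],[0.45,0.04,-0.085,0,-0.115],[0.45,0.04,-0.085,0,-0.115],[0.45,0.04,-0.085,0,-0.115],[0.45,0.04,-0.085,0,-0.115]]' 25
```

```text
clock: 0.82
position: [0.4017, 0.2882, 0.2437]
ee_rot: [-2.05, -2.38, -0.0]
force: [0.7, 0.4, 0.0]
width: 0.476
```

```bash
python3 -m crank '[[0.45,0.01,-0.005,0,-0.083],[0.45,0.01,-0.005,0,-0.083],[0.45,0.006,-0.005,0,-0.083],[0.45,0,0,-0.04,0],[0.45,0,0,-0.04,0],[0.45,0,0,0,0],[0.45,0,0,0,0],[0.45,0,0,0,0]]'
python3 - <<'E'
from h import *
import cv2
o=arm.observe();print(o["position"],R.from_rotvec(o["ee_rot"]).as_matrix()[:,1])
c=arm.get_calibration("wrist");im=arm.get_image("wrist");cv2.imwrite("pics/w1.png",im[:,:,::-1])
im=arm.get_image("top");cv2.imwrite("pics/t1.png",cv2.resize(im[150:300,170:320,::-1],None,fx=4,fy=4))
for p in [(.412,.282,.18),(.42,.355,.18),(.404,.209,.18)]: print(proj("wrist",p,c))
E
```

```text
clock: 1.48
position: [0.412, 0.2841, 0.2123]
ee_rot: [2.336, 2.1, 0.0]
force: [0.9, 0.5, -0.2]
width: 0.451
[0.41204149 0.28414805 0.21230029] [ 9.94368085e-01 -1.05981368e-01  2.48121276e-04]
[313.57590717 236.63832853]
[314.09385243 114.76075632]
[313.15299436 336.15383834]
```

View pics/w1.png

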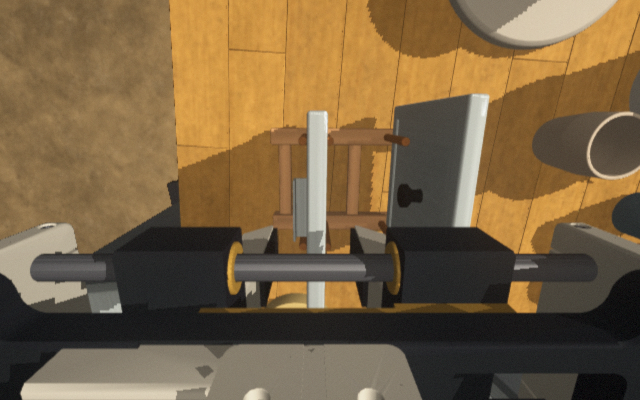

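View pics/t1.png

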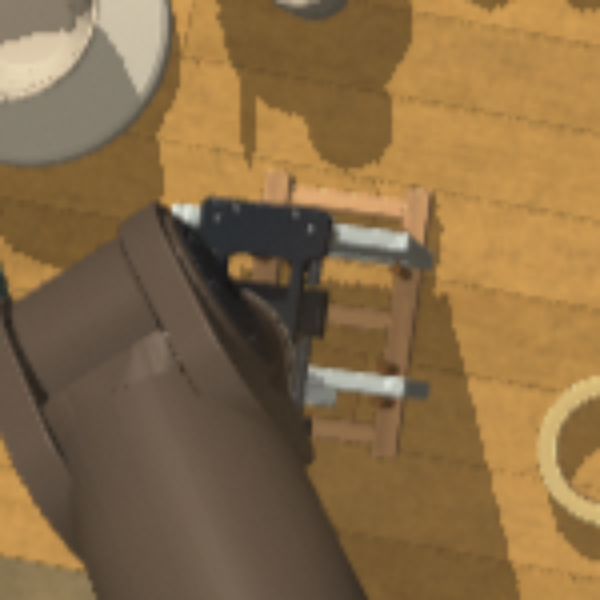

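```bash
python3 -m crank '[[0.45,0.004,-0.004,-0.04,0],[0.45,0,0,-0.04,0],[0.45,0,0,-0.04,0],[0.3,0,0,0,0],[0,0,0,0,0],[0,0,0,0,0],[0,0,0,0,0],[0,0,0,0,0]]' 25
```

```text
clock: 2.25
position: [0.4139, 0.2828, 0.1647]
ee_rot: [-2.336, -2.1, -0.003]
force: [-1.9, 0.8, -0.0]
width: 0.134
```

```bash
python3 -m crank '[[0,0,0,0.02,0],[0,0,0,0.03,0],[0,0,0,0.04,0],[0,0,0,0.05,0],[0,0,0,0.05,0],[0,0,0,0.05,0],[0,0,0,0.04,0],[0,0,0,0,0]]'
python3 - <<'E'
from h import *
import cv2
o=arm.observe();print(o["position"],o["force"],o["width"],R.from_rotvec(o["ee_rot"]).as_matrix()[:,1])
im=arm.get_image("scene");cv2.imwrite("pics/s2.png",cv2.resize(im[60:260,150:350,::-1],None,fx=3,fy=3))
E
```

```text
clock: 2.92
position: [0.4147, 0.2831, 0.2793]
ee_rot: [-2.336, -2.1, -0.008]
force: [0.4, 0.8, -2.4]
width: 0.129
[0.41469877 0.28312609 0.27931391] [ 0.40247108  0.83675539 -2.42499503] 0.12931379368031792 [ 0.99432813 -0.10630077  0.00342221]
```

View pics/s2.png

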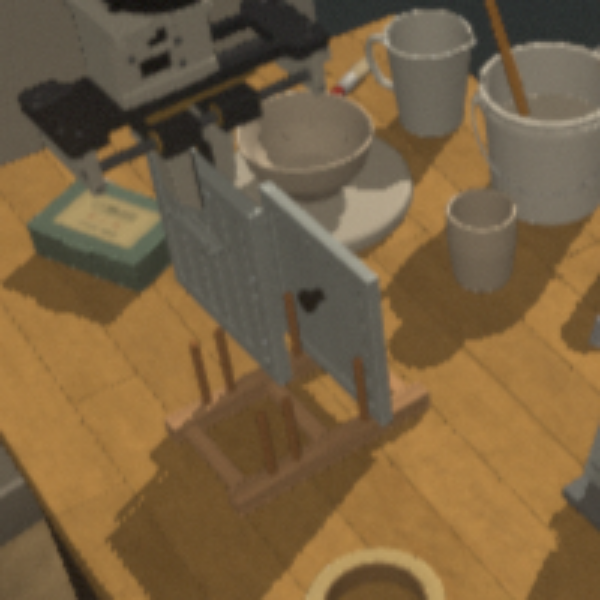

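```bash
python3 -m crank '[[0,0,-0.03,0,0],[0,0,-0.06,0,0],[0,0,-0.09,0,0],[0,0.02,-0.09,0,0],[0,0.03,-0.09,0,0],[0,0.03,-0.09,0,0],[0,0.03,-0.09,0,0],[0,0.03,-0.09,0,0]]'
python3 -m crank '[[0,0.03,-0.08,0,0],[0,0.03,-0.06,0,0],[0,0.03,-0.03,0,0],[0,0.03,-0.01,0,0],[0,0.02,0,0,0],[0,0.02,0,0,0],[0,0,0,0,0],[0,0,0,0,0]]'
```

```text
clock: 3.63
position: [0.4684, 0.0278, 0.2746]
ee_rot: [-2.336, -2.099, 0.003]
force: [1.1, 0.8, -3.4]
width: 0.13
clock: 4.3
position: [0.533, -0.0409, 0.2751]
ee_rot: [-2.335, -2.101, 0.002]
force: [-0.2, 0.9, -3.7]
width: 0.131
```

```bash
python3 - <<'E'
from h import *
import cv2
o=arm.observe();print(o["position"],R.from_rotvec(o["ee_rot"]).as_matrix()[:,1])
c=arm.get_calibration("wrist");print([proj("wrist",p,c) for p in [(o["position"]+[0.106*s,0.994*s,.0153]) for s in (.075,0,-.075)]])
im=arm.get_image("wrist");cv2.imwrite("pics/w3.png",im[:,:,::-1])
im=arm.get_image("scene");cv2.imwrite("pics/s3.png",cv2.resize(im[60:290,290:490,::-1],None,fx=2.6,fy=2.6,interpolation=cv2.INTER_CUBIC))
im=arm.get_image("top");cv2.imwrite("pics/t3.png",cv2.resize(im[120:270,300:450,::-1],None,fx=4,fy=4,interpolation=cv2.INTER_CUBIC))
E
```

```text
[ 0.53300259 -0.04089864  0.27506903] [ 0.99446888 -0.10502123 -0.00147989]
[array([313.54452037, 103.61402661]), array([313.21819523, 271.14731822]), array([312.97092676, 398.09340345])]
```

View pics/w3.png

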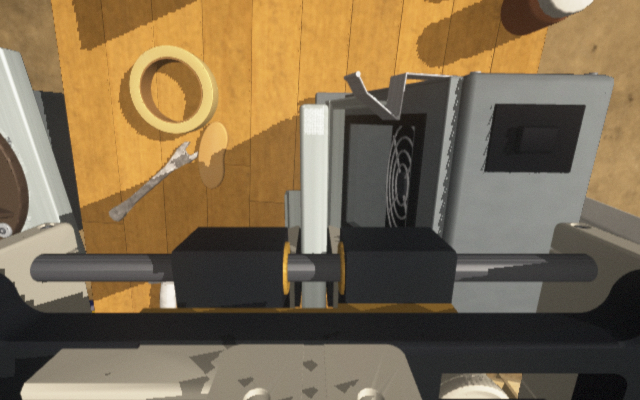

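View pics/s3.png

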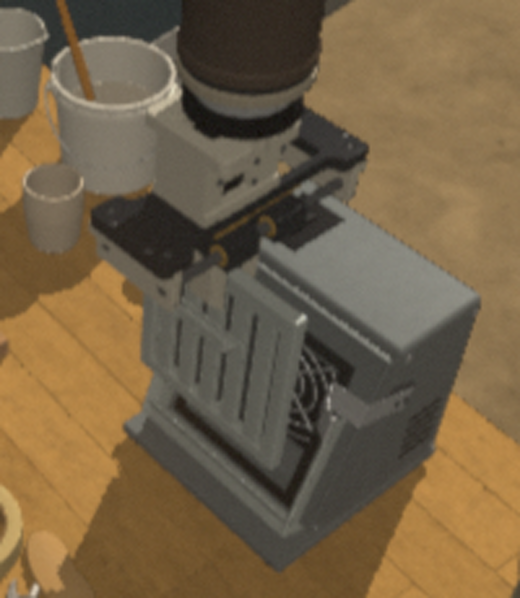

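View pics/t3.png

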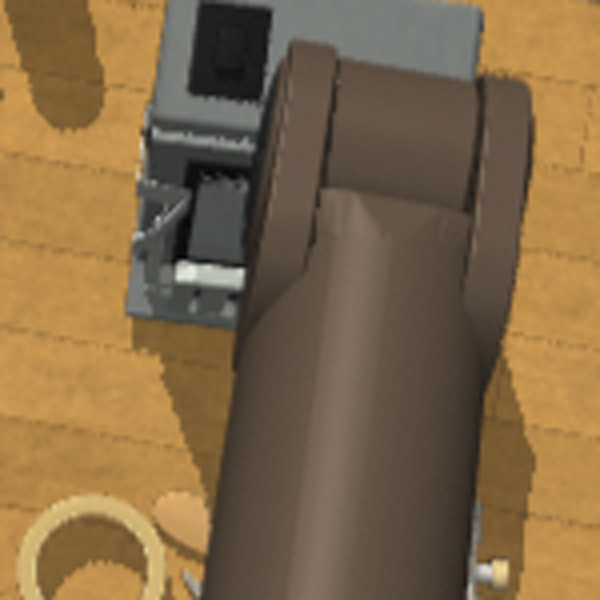

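```bash
python3 - <<'E'
from h import *
np.set_printoptions(precision=4,suppress=True)
print(proj("wrist",(.6018,.022,.1749)),onz("wrist",(393,117),.1749))
c=arm.get_calibration("wrist")["extrinsics"];print(c)
# frame model
psi=np.radians(-6.1);u=np.array([np.cos(psi),np.sin(psi),0]);v=np.array([-np.sin(psi),np.cos(psi),0]);k=np.array([0,0,1.])
s,co=np.sin(np.radians(18)),np.cos(np.radians(18));X=co*u-s*k;Z=s*u+co*k
O=np.array([.5633,-.0415,.032])
for q in [(-.013,.068,.146),(-.0235,.084,.017),(0,.079,0.1)]:
    P=O+q[0]*X+q[1]*v+q[2]*Z;print(q,P,proj("wrist",P),proj("top",P),proj("scene",P))
E
```

```text
[392.2955 117.8728] [0.6024 0.0226 0.1749]
[[ 0.9945 -0.1008 -0.0269  0.5401]
 [-0.1043 -0.9615 -0.2543  0.0273]
 [-0.0003  0.2557 -0.9667  0.4169]
 [ 0.      0.      0.      1.    ]]
(-0.013, 0.068, 0.146) [0.6031 0.0226 0.1749] [393.9057 116.863 ] [346.8193 168.0632] [368.7997 170.3394]
(-0.0235, 0.084, 0.017) [0.5552 0.0438 0.0554] [325.0142 103.3319] [337.273  192.5576] [344.5998 213.6847]
(0, 0.079, 0.1) [0.6024 0.0338 0.1271] [379.3552 105.0406] [341.8649 171.3323] [363.2382 183.5183]
```

```bash
python3 -m crank '[[0,0.02,0,0,0],[0,0.02,0,0,0],[0,0.02,0,-0.02,0],[0,0,0,-0.05,0],[0,0,0,-0.05,0],[0,0,0,-0.05,0],[0,0,0,-0.02,0],[0,0,0,0,0]]'
```

```text
clock: 5.12
position: [0.5579, -0.0419, 0.1981]
ee_rot: [2.337, 2.1, -0.002]
force: [2.0, -0.7, -4.0]
width: 0.128
```

```bash
python3 -m crank '[[0,-0.002,0.002,-0.006,0],[0,0,0,-0.006,0],[0,0,0,-0.006,0],[0,0,0,-0.006,0],[0,0,0,-0.006,0],[0,0,0,-0.004,0],[0,0,0,0,0],[0,0,0,0,0]]'
python3 - <<'E'
from h import *
import cv2
im=arm.get_image("scene");cv2.imwrite("pics/s4.png",cv2.resize(im[100:300,320:480,::-1],None,fx=3,fy=3,interpolation=cv2.INTER_CUBIC))
E
```

```text
clock: 5.78
position: [0.5583, -0.0408, 0.1869]
ee_rot: [2.334, 2.099, 0.004]
force: [5.5, -0.1, 0.1]
width: 0.133
```

View pics/s4.png

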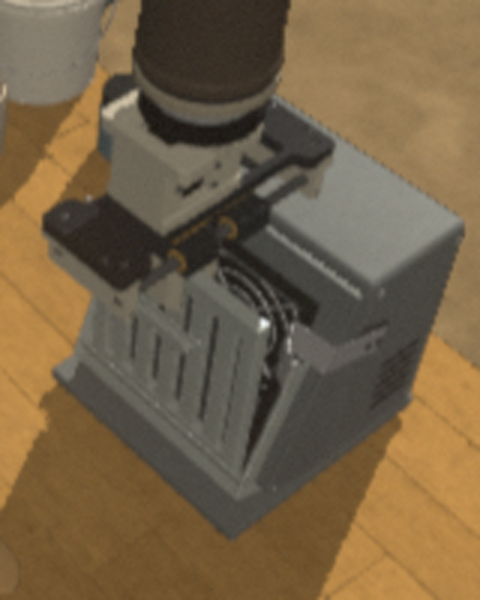

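```bash
python3 -m crank '[[0,0.003,0,0,0],[0,0.003,0,0,0],[0,0,0,0,0],[0,0,0,-0.003,0],[0,0,0,-0.003,0],[0,0,0,-0.003,0],[0,0,0,0,0],[0,0,0,0,0]]'
```

```text
clock: 6.5
position: [0.5592, -0.0406, 0.1823]
ee_rot: [2.336, 2.1, 0.0]
force: [5.5, -1.0, -1.8]
width: 0.133
```

```bash
python3 -m crank '[[0,0.003,0,0,0],[0,0,0,0,0],[0,0,0,-0.003,0],[0,0,0,-0.003,0],[0,0,0,-0.003,0],[0,0,0,0,0],[0,0,0,0,0],[0,0,0,0,0]]'
```

```text
clock: 7.17
position: [0.5608, -0.0402, 0.1796]
ee_rot: [2.336, 2.101, 0.002]
force: [3.7, 1.2, 5.6]
width: 0.128
```

```bash
python3 -m crank '[[0.3,0,0,0,0],[0.3,0,0,0,0],[0.3,0,0,0,0],[0.3,0,0,0,0],[0.3,0,0,0,0],[0.3,0,0,0,0],[0.3,0,0,0,0],[0.3,0,0,0,0]]'
python3 - <<'E'
from h import *
import cv2
im=arm.get_image("scene");cv2.imwrite("pics/s5.png",cv2.resize(im[100:300,320:480,::-1],None,fx=3,fy=3,interpolation=cv2.INTER_CUBIC))
im=arm.get_image("wrist");cv2.imwrite("pics/w5.png",im[:,:,::-1])
E
```

```text
clock: 7.83
position: [0.5602, -0.0408, 0.1789]
ee_rot: [-2.336, -2.1, 0.0]
force: [-0.1, -0.8, -0.4]
width: 0.299
```

View pics/s5.png

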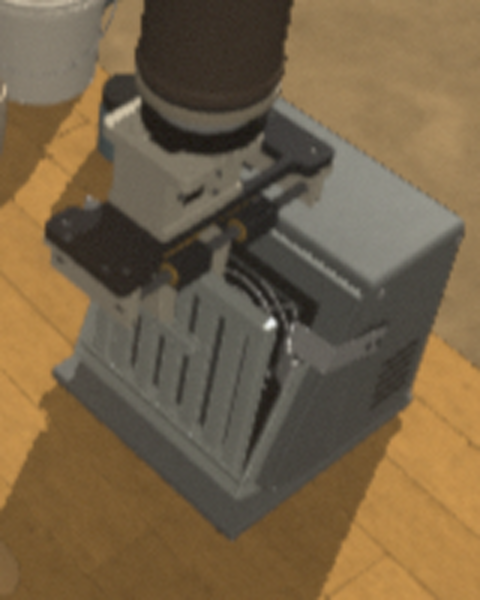

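View pics/w5.png

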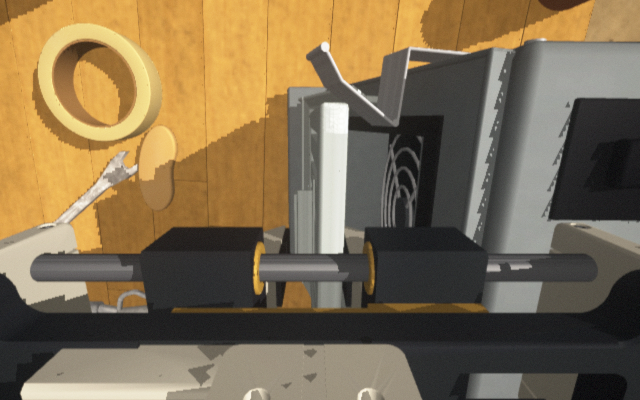

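```bash
python3 -m crank '[[0.3,0.006,0,0,0],[0.3,0.006,0,0.01,0],[0.3,0,0,0.02,0],[0.3,0,0,0.03,0],[0.3,0,0,0.04,0],[0.3,0,0,0.04,0],[0.3,0,0,0.04,0],[0.3,0,0,0,0]]'
python3 -m crank '[[0.1,-0.04,0,0,0],[0,-0.07,0,0,0],[0,-0.07,0,0,0],[0,-0.04,0,0,0],[0,0,0,0,0],[0,0,0,0,0],[0,0,0,0,0],[0,0,0,0,0]]'
python3 - <<'E'
from h import *
import cv2
im=arm.get_image("scene");cv2.imwrite("pics/s6.png",cv2.resize(im[100:300,320:480,::-1],None,fx=3,fy=3,interpolation=cv2.INTER_CUBIC))
im=arm.get_image("wrist");cv2.imwrite("pics/w6.png",im[:,:,::-1])
E
```

```text
clock: 8.6
position: [0.5667, -0.0413, 0.2547]
ee_rot: [2.334, 2.098, 0.006]
force: [0.5, -0.2, 0.8]
width: 0.297
clock: 9.27
position: [0.478, -0.0407, 0.2511]
ee_rot: [2.336, 2.1, 0.0]
force: [0.3, 0.4, 0.5]
width: 0.004
```

View pics/s6.png

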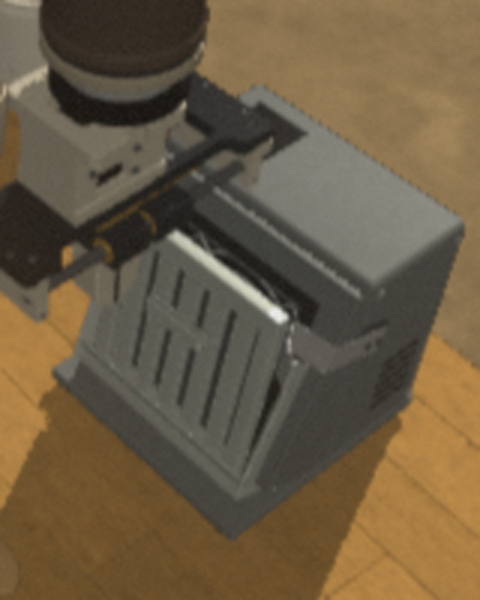

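View pics/w6.png

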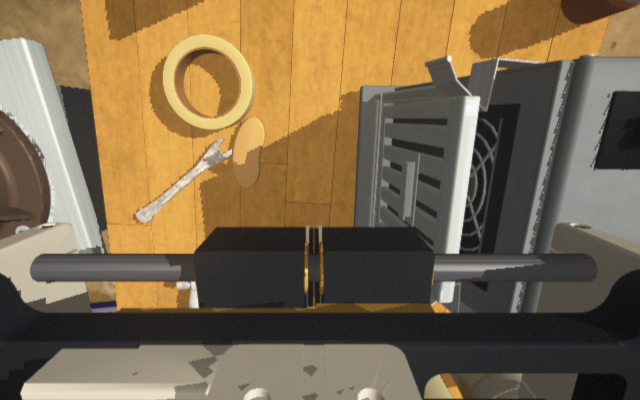

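```bash
python3 -m crank '[[0,0.04,0,0,0],[0,0.05,0,-0.02,0],[0,0.04,0,-0.03,0],[0,0,0,-0.04,0],[0,0,0,-0.03,0],[0,0,0,-0.01,0],[0,0,0,0,0],[0,0,0,0,0]]'
python3 -m crank '[[0,0.008,-0.001,-0.001,0],[0,0.008,-0.001,-0.001,0],[0,0.008,-0.001,-0.001,0],[0,0.004,0,-0.001,0],[0,0.004,0,-0.001,0],[0,0.004,0,-0.001,0],[0,0,0,0,0],[0,0,0,0,0]]'
```

```text
clock: 10.03
position: [0.5293, -0.041, 0.1991]
ee_rot: [2.336, 2.1, -0.0]
force: [0.1, 0.1, 0.3]
width: 0.005
clock: 10.7
position: [0.5434, -0.042, 0.1965]
ee_rot: [-2.336, -2.1, 0.0]
force: [-0.4, -0.7, 0.4]
width: 0.003
```

```bash
python3 -m crank '[[0,0.003,0,0,0],[0,0.003,0,0,0],[0,0.003,0,0,0],[0,0.003,0,0,0],[0,0.003,0,0,0],[0,0.003,0,0,0],[0,0,0,0,0],[0,0,0,0,0]]'
python3 -m crank '[[0,0.003,0,-0.001,0],[0,0.003,0,0,0],[0,0.003,0,0,0],[0,0.003,0,0,0],[0,0,0,0,0],[0,0,0,0,0],[0,0,0,0,0],[0,0,0,0,0]]'
```

```text
clock: 11.37
position: [0.5507, -0.042, 0.1965]
ee_rot: [-2.336, -2.1, 0.0]
force: [0.4, 0.7, 0.7]
width: 0.006
clock: 12.03
position: [0.5554, -0.042, 0.1962]
ee_rot: [2.336, 2.1, 0.0]
force: [0.3, 0.1, -0.3]
width: 0.003
```

```bash
python3 -m crank '[[0,0.003,0,-0.001,0],[0,0.003,0,0,0],[0,0.003,0,0,0],[0,0.003,0,0,0],[0,0,0,0,0],[0,0,0,0,0],[0,0,0,0,0],[0,0,0,0,0]]'
python3 - <<'E'
from h import *
import cv2
im=arm.get_image("scene");cv2.imwrite("pics/s7.png",cv2.resize(im[100:300,320:480,::-1],None,fx=3,fy=3,interpolation=cv2.INTER_CUBIC))
E
```

```text
clock: 12.7
position: [0.5599, -0.042, 0.1955]
ee_rot: [-2.336, -2.1, 0.001]
force: [-3.6, -0.9, -1.4]
width: 0.002
```

View pics/s7.png

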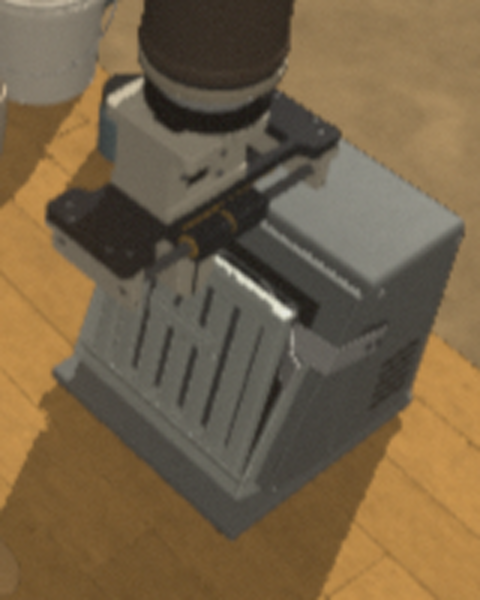

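```bash
python3 -m crank '[[0,0.002,0,-0.001,0],[0,0.002,0,0,0],[0,0.002,0,0,0],[0,0.002,0,-0.001,0],[0,0,0,0,0],[0,0,0,0,0],[0,0,0,0,0],[0,0,0,0,0]]'
python3 -m crank '[[0,0.002,0,-0.001,0],[0,0.002,0,0,0],[0,0.002,0,0,0],[0,0.002,0,-0.001,0],[0,0,0,0,0],[0,0,0,0,0],[0,0,0,0,0],[0,0,0,0,0]]'
```

```text
clock: 13.42
position: [0.563, -0.0422, 0.195]
ee_rot: [-2.336, -2.1, 0.001]
force: [-6.9, -1.0, 2.4]
width: 0.005
clock: 14.08
position: [0.5663, -0.0425, 0.1943]
ee_rot: [-2.337, -2.1, 0.001]
force: [-5.9, -1.4, 1.8]
width: 0.005
```

```bash
python3 -m crank '[[0,0.003,0,-0.001,0],[0,0.002,0,0,0],[0,0.002,0,0,0],[0,0.002,0,-0.001,0],[0,0,0,0,0],[0,0,0,0,0],[0,0,0,0,0],[0,0,0,0,0]]'
python3 -m crank '[[0,0.003,0,-0.001,0],[0,0.002,0,0,0],[0,0.002,0,0,0],[0,0.002,0,-0.001,0],[0,0,0,0,0],[0,0,0,0,0],[0,0,0,0,0],[0,0,0,0,0]]'
```

```text
clock: 14.75
position: [0.5704, -0.0419, 0.1934]
ee_rot: [2.336, 2.1, 0.0]
force: [0.3, 1.2, -0.3]
width: 0.009
clock: 15.42
position: [0.5739, -0.042, 0.1925]
ee_rot: [2.336, 2.1, 0.0]
force: [-0.9, -1.2, 0.4]
width: 0.008
```

```bash
python3 - <<'E'
from h import *
import cv2
im=arm.get_image("scene");cv2.imwrite("pics/s8.png",cv2.resize(im[100:300,320:480,::-1],None,fx=3,fy=3,interpolation=cv2.INTER_CUBIC))
im=arm.get_image("wrist");cv2.imwrite("pics/w8.png",im[:,:,::-1])
E
```

```text
(no output)
```

View pics/s8.png

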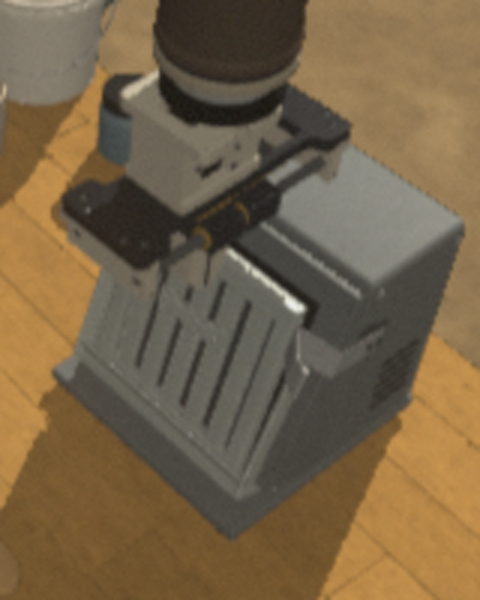

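View pics/w8.png

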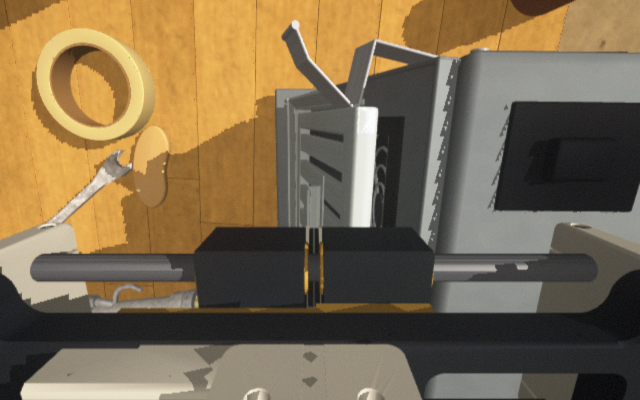

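```bash
python3 -m crank '[[0,0.003,0,-0.001,0],[0,0.002,0,0,0],[0,0.002,0,0,0],[0,0.002,0,-0.001,0],[0,0,0,0,0],[0,0,0,0,0],[0,0,0,0,0],[0,0,0,0,0]]'
python3 -m crank '[[0,0.002,0,-0.001,0],[0,0.002,0,0,0],[0,0.002,0,0,0],[0,0.001,0,-0.001,0],[0,0,0,0,0],[0,0,0,0,0],[0,0,0,0,0],[0,0,0,0,0]]'
```

```text
clock: 16.18
position: [0.5776, -0.0419, 0.1918]
ee_rot: [2.336, 2.1, 0.0]
force: [-0.4, -0.6, 0.3]
width: 0.003
clock: 16.85
position: [0.5803, -0.0419, 0.191]
ee_rot: [2.336, 2.1, 0.0]
force: [-1.5, -0.4, 0.1]
width: 0.001
```

```bash
python3 -m crank '[[0,0.002,0,-0.001,0],[0,0.002,0,0,0],[0,0.002,0,0,0],[0,0.001,0,-0.001,0],[0,0,0,0,0],[0,0,0,0,0],[0,0,0,0,0],[0,0,0,0,0]]'
python3 - <<'E'
from h import *
import cv2
im=arm.get_image("scene");cv2.imwrite("pics/s9.png",cv2.resize(im[120:280,340:460,::-1],None,fx=3.7,fy=3.7,interpolation=cv2.INTER_CUBIC))
im=arm.get_image("wrist");cv2.imwrite("pics/w9.png",im[:,:,::-1])
E
```

```text
clock: 17.52
position: [0.5831, -0.042, 0.1902]
ee_rot: [2.336, 2.1, 0.0]
force: [1.5, 0.7, 0.5]
width: 0.006
```

View pics/s9.png

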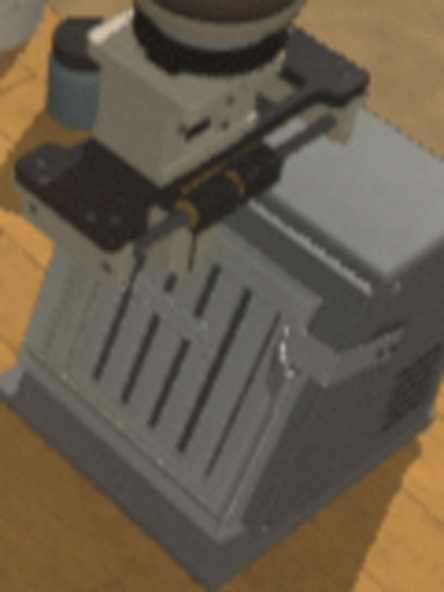

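View pics/w9.png

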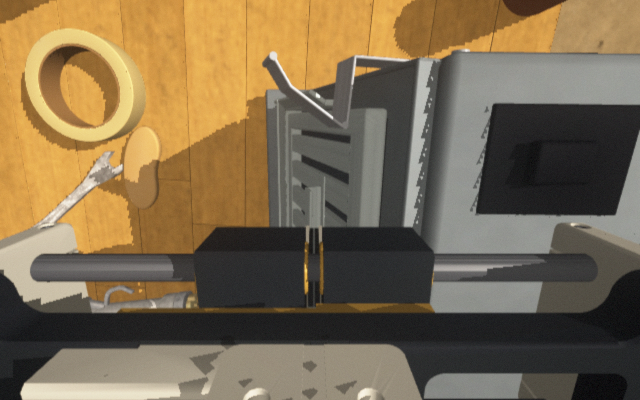

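```bash
python3 -m crank '[[0,0.002,0,0,0],[0,0.002,0,-0.001,0],[0,0.001,0,0,0],[0,0,0,0,0],[0,0,0,0,0],[0,0,0,0,0],[0,0,0,0,0],[0,0,0,0,0]]'
python3 -m crank '[[0,0.002,0,0,0],[0,0.002,0,-0.001,0],[0,0.001,0,0,0],[0,0,0,0,0],[0,0,0,0,0],[0,0,0,0,0],[0,0,0,0,0],[0,0,0,0,0]]'
```

```text
clock: 18.28
position: [0.585, -0.042, 0.1898]
ee_rot: [2.336, 2.1, 0.0]
force: [0.2, -0.0, -0.4]
width: 0.009
clock: 18.95
position: [0.587, -0.042, 0.1893]
ee_rot: [2.336, 2.1, 0.0]
force: [-0.8, -0.1, 0.6]
width: 0.001
```

```bash
python3 -m crank '[[0,0.002,0,0,0],[0,0.002,0,-0.001,0],[0,0.001,0,0,0],[0,0,0,0,0],[0,0,0,0,0],[0,0,0,0,0],[0,0,0,0,0],[0,0,0,0,0]]'
python3 -m crank '[[0,0.002,0,0,0],[0,0.002,0,-0.001,0],[0,0.001,0,0,0],[0,0,0,0,0],[0,0,0,0,0],[0,0,0,0,0],[0,0,0,0,0],[0,0,0,0,0]]'
```

```text
clock: 19.62
position: [0.5889, -0.042, 0.1889]
ee_rot: [-2.336, -2.1, 0.0]
force: [-2.8, 0.5, 2.0]
width: 0.005
clock: 20.28
position: [0.5892, -0.042, 0.1888]
ee_rot: [-2.334, -2.098, 0.003]
force: [-12.6, 0.7, 13.8]
width: 0.001
```

```bash
python3 -m crank '[[0,-0.01,0,0.003,0],[0,-0.03,0,0,0],[0,-0.06,0,0,0],[0,-0.09,0,0,0],[0,-0.09,0,0.03,0],[0,-0.09,0,0.05,0],[0,-0.06,0,0.06,0],[0,0,0,0,0]]'
python3 -m crank '[[0,-0.03,0.09,0.06,0],[0,-0.03,0.09,0.06,0],[0,0,0.09,0.05,0],[0,0,0.09,0,0],[0,0,0.09,0,0],[0,0,0.08,0,0],[0,0,0,0,0],[0,0,0,0,0]]'
python3 - <<'E'
from h import *
import cv2
im=arm.get_image("scene");cv2.imwrite("pics/s10.png",cv2.resize(im[120:280,190:460,::-1],None,fx=2.9,fy=2.9,interpolation=cv2.INTER_CUBIC))
im=arm.get_image("top");cv2.imwrite("pics/top10.png",im[:,:,::-1]);cv2.imwrite("pics/t10.png",cv2.resize(im[140:290,200:430,::-1],None,fx=3.4,fy=3.4,interpolation=cv2.INTER_CUBIC))
E
```

```text
clock: 20.95
position: [0.4166, -0.0427, 0.2487]
ee_rot: [-2.338, -2.099, -0.007]
force: [1.4, -1.4, 0.1]
width: 0.001
clock: 21.62
position: [0.397, 0.1668, 0.3099]
ee_rot: [2.332, 2.104, 0.0]
force: [1.3, -1.3, 0.1]
width: 0.008
```

View pics/s10.png

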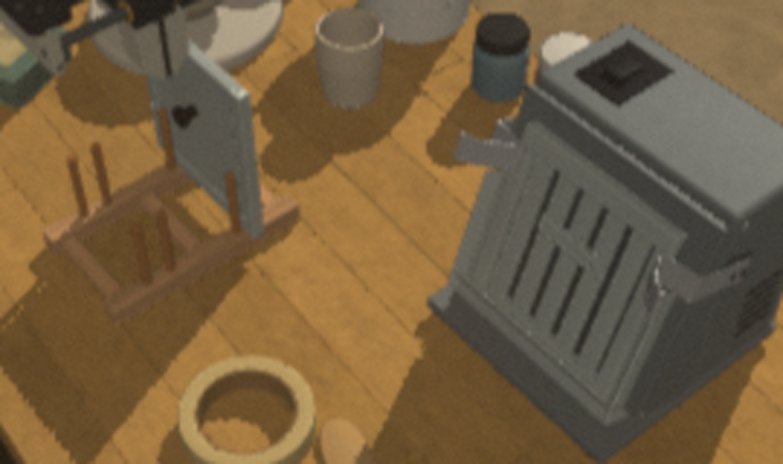

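View pics/t10.png

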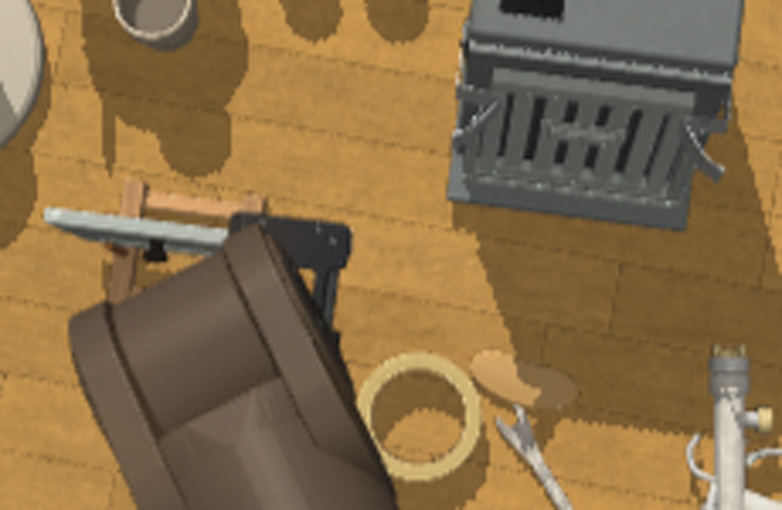

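```bash
python3 - <<'E'
from h import *
import cv2
np.set_printoptions(precision=1,suppress=True)
psi=np.radians(-6.1);u=np.array([np.cos(psi),np.sin(psi),0]);v=np.array([-np.sin(psi),np.cos(psi),0]);k=np.array([0,0,1.])
s,co=np.sin(np.radians(18)),np.cos(np.radians(18));X=co*u-s*k;Z=s*u+co*k
O=np.array([.5630,-.0415,.032])
W=lambda q:O+q[0]*X+q[1]*v+q[2]*Z
c=arm.get_calibration("top")
b=cv2.imread("pics/top10.png")[150:210,330:415];S=9
b=cv2.resize(b,None,fx=S,fy=S,interpolation=cv2.INTER_CUBIC);b=np.clip(b*1.8,0,255).astype('uint8')
for q in [(-.012,.075,.16),(-.012,-.075,.16),(0,.075,.16),(0,-.075,.16),(-.024,.025,.112),(-.024,-.025,.112)]:
    p=proj("top",W(q),c);print(q,p)
    cv2.circle(b,(int((p[0]-330+.5)*S),int((p[1]-150+.5)*S)),3,(0,0,255),-1)
cv2.imwrite("pics/chk.png",b)
a=arm.get_image("scene")[140:260,340:450,::-1];S=5
b=cv2.resize(a,None,fx=S,fy=S,interpolation=cv2.INTER_CUBIC);b=np.clip(b*1.8,0,255).astype('uint8')
for q in [(-.012,.075,.16),(-.012,-.075,.16),(-.024,.025,.112),(-.024,-.025,.112)]:
    p=proj("scene",W(q))
    cv2.circle(b,(int((p[0]-340+.5)*S),int((p[1]-140+.5)*S)),3,(0,0,255),-1)
cv2.imwrite("pics/chk2.png",b)
E
```

```text
(-0.012, 0.075, 0.16) [344.5 164.9]
(-0.012, -0.075, 0.16) [404.6 172. ]
(0, 0.075, 0.16) [345.  160.7]
(0, -0.075, 0.16) [404.8 167.7]
(-0.024, 0.025, 0.112) [362.1 180.1]
(-0.024, -0.025, 0.112) [381.5 182.4]
```

View pics/chk.png

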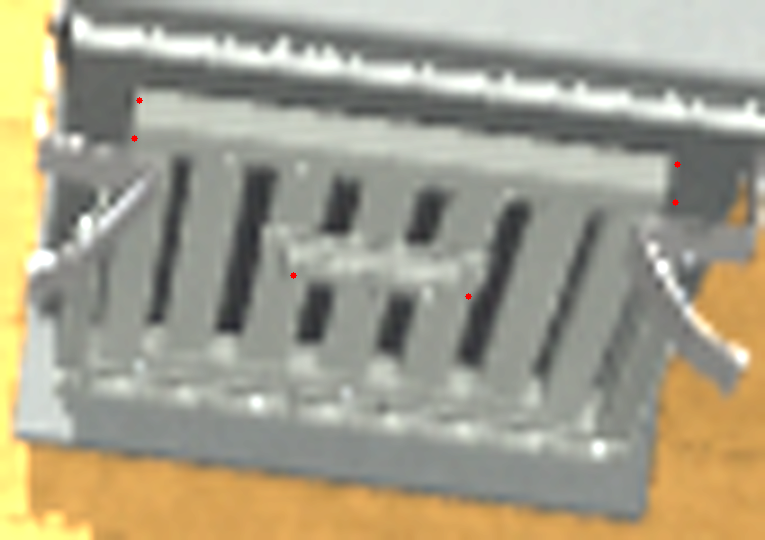

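View pics/chk2.png

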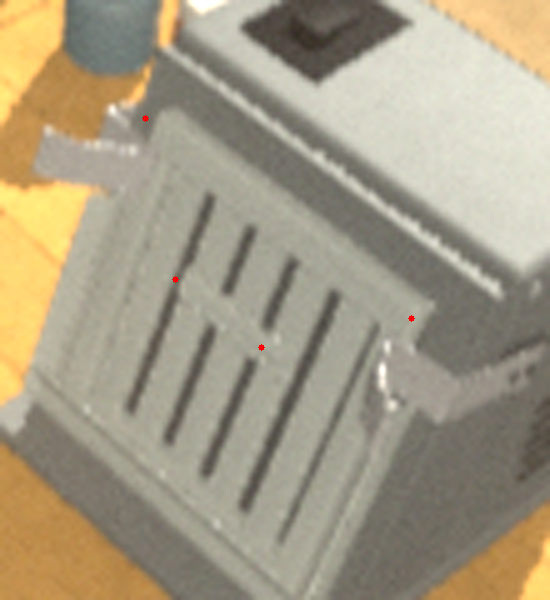

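```bash
python3 - <<'E'
from h import *
psi=np.radians(-6.1);u=np.array([np.cos(psi),np.sin(psi),0]);v=np.array([-np.sin(psi),np.cos(psi),0]);k=np.array([0,0,1.])
s,co=np.sin(np.radians(18)),np.cos(np.radians(18));X=co*u-s*k;Z=s*u+co*k
O=np.array([.5630,-.0415,.032])
for q in [(0,.075,.16),(0,-.075,.16),(-.012,.025,.112),(-.012,-.025,.112)]:
    print(q,(proj("scene",O+q[0]*X+q[1]*v+q[2]*Z)-[340,140]+.5)*5)
o=arm.observe();print(o["clock"],np.abs(o["dq"]).max())
E
```

```text
(0, 0.075, 0.16) [164.36214716 112.95084479]
(0, -0.075, 0.16) [429.47343    310.97129463]
(-0.012, 0.025, 0.112) [194.40334148 273.16237919]
(-0.012, -0.025, 0.112) [279.3817802  340.44491325]
21.7667 0.007838727156150197
```

```bash
python3 -c "
from cell import arm
print(arm.sign_off())"
```

```text
the job is handed in; nothing more can be done
None
```

I moved the overspray baffle from the drain rack into the bench extractor, and both clips appear to have snapped over its front. The job was handed in at about 21.8 s; no verdict came back.

- **Placing:** I held the baffle by its top rail and lowered it upright. It first caught on the channel's front edge, so I shifted it in about 2 mm and it went down to the floor. Once released, it leaned back on the clip noses with its finger lip outward.
- **Pressing:** I pushed the top rail with closed fingers in steps of a few millimetres. Forces read at the end of each step were 4–7 N before the clips gave way. A final press to confirm it was against the gasket reached about 19 N (12.6 N horizontal and 13.8 N vertical). I did not see the peak forces within a step.

**Last checks:**
- **Seating:** In the top view the baffle's upper edge is within about 1 pixel (2.5 mm) of its seated place, and both noses lie over its front. The scene camera shows 1–2 pixels of difference, about the same offset I saw on the machine itself, so I put it down to calibration. I had no direct reading of the clip joints or of the baffle's tilt.
- **Blanking plate:** It still stands in its slot and looks unmoved; I judged this by eye and did not measure it.
- **Robot:** It was clear of everything, with the hand raised between the rack and the extractor.

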